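Put the kitchen tools back in the tray's bays

ROBOT

A 6-joint arm with a two-finger parallel gripper is mounted at the origin on the work surface. World frame = base frame: x ahead of the robot, y to its left, z up, the work surface at z = 0. Lengths are in m, angles in rad, forces in N, time in s.
With the tool pointing down it reaches from about 0.4 to 0.925 m from the base axis. Payload 12.5 kg.
Tool frame: the origin (TCP) lies midway between the tips of the shut fingers; the grasp point (between the pads) lies 19 mm behind it; z points along the fingers, y is the line along which they close (so a half turn about z gives the same grasp; the last joint's range is limited). The gripper opens to 95 mm and grips with 3 to 60 N. Pads are 20 mm wide; open, the fingers measure 119 mm over their backs; the gripper's body (75 mm by 180 mm) begins 59 mm behind the grasp point.
Start: joints at [-0.106, 0.491, 1.559, -0, 1.092, -0.106], TCP at [0.625, 0, 0.215] pointing down, gripper open.
Joint ranges: [-3.1, 3.1], [-0.84, 2.19], [0.05, 2.79], [-1.13, 4.28], [0.06, 2.93], [-2.69, 2.69]. Speed limits (rad/s): [2.22, 2.22, 2.79, 3.14, 3.14, 3.14].

INTERFACE

Orientations are given as a unit quaternion [x, y, z, w].
In Python, from plant import arm gives the robot as it stands. Calls block until the motion is done:
- arm.move_to(position, orientation): joint-space move of the TCP to a pose.
- arm.move_straight(position, velocity=0.15, ori=None): straight line of the TCP; ori=None keeps the orientation; velocity is the mean speed in m/s.
- arm.movej(angles): joint-space move.
- arm.gripper_to(opening, grasp_force=None): finger opening in m; grasp_force is the grip in N (None keeps the last); returns when the fingers have stopped.
- arm.hold(seconds).
- arm.solve_ik(position, orientation): joint angles nearest the present ones, or None.
- arm.read_camera(name): name is "scene" or "side" or "wrist"; returns (picture, depth): 384x512x3 uint8, red, green, blue; 384x512 float32, m along the optical axis (not along the pixel's ray), 0 where there is no reading.
- arm.camera_params(name): a dict with "camera_matrix" (3x3 intrinsics, pixels), "distortion" ([k1, k2, p1, p2, k3] as OpenCV has them; the pictures are not rectified), "R" (3x3) and "t" (3): a world point X has camera coordinates R X + t. Camera axes: x right, y down, z forward; pixel columns grow to the right and rows downward; lengths in m; the calibration is good to about 2 mm. A picture is of the moment at which its call begins: read the wrist's pose just before it. camera_params takes no time and is no camera call; for the wrist camera it gives the pose at the moment of the call.
A pose or a line that the arm cannot do raises arm.MotionError and nothing moves.
- arm.finish_job(): hands the job in; it is judged then, once.
Readings, each from a call of its own:
- arm.get_clock(): time.
- arm.get_q(): joint angles.
- arm.get_dq(): joint speeds.
- arm.get_tau(): joint torques, N m.
- arm.get_eef_pos(): TCP position.
- arm.get_tool_rot(): TCP orientation.
- arm.get_contact_force(): force on the tool from outside, world axes, zero at the start.
- arm.get_ft_torque(): the same for the moment, N m.
- arm.get_gripper_width(): finger opening in m.
- arm.get_grasp_force(): force on a finger pad.
Only numpy, scipy, OpenCV 4.12 (cv2) and the standard library are available. Lean on these libraries where they do the work, as an engineer would, in place of code of your own. Each camera call takes 0.05 s, during which the arm holds its last target. There are 200 camera calls.

TASK

Lay the tongs flat in the long blue slot of the aluminium tray, setting them down rather than dropping them. Then slide the orange dough scraper and the green grater along the tray floor, without lifting them, each fully home against the back of the bay whose liner has its colour. Leave the bowls, the bottle and the shut tub as they are.

Things in the scene. Friction and masses are not known exactly. Their poses are not given: they have to be found in the camera images.
- tray: Fixed aluminium tray, 250 (its x) by 490 (its y) mm; floor's upper face 3 mm above the counter. Origin: centre of the underside. Its +y end carries the two bays, its -y end the tongs slot; between is bare floor where scraper and grater lie. No lip on the long sides; 10 mm lips at the ends.
- slot (a point): Centre of the tongs slot on the tray's floor (tray x 0, y -218 mm). The slot, lined blue, is 205 mm long (along tray x) and 46 mm wide (along tray y) inside, with walls 4 mm thick, 10 mm high above the tray floor. Axes as the tray's.
- bay_scraper: Orange-lined U-shaped fence fixed on the tray floor, 16 mm high, walls 4 mm, open to -y, axes as tray. Origin: tray floor, midway between the sides, 40 mm short of the back wall's inner face (a seated piece's origin is at y about +1). 106 mm wide inside; sides straight back from y -28, lips flare 4 mm each out to y -44. At tray y 198, tray x -59 or +59 mm (the bays swap).
- bay_grater: Green-lined bay, like the orange-lined one but 94 mm wide inside, with lips that flare 9 mm each side; origin and axes likewise, at the other of the two places.
- scraper: Loose dough scraper, about 140 g: 100 mm wide (its x), 78 mm deep (its y). Orange blade 10 mm thick in front (y -13 to +39), beech grip 18 mm high along the rear (y -39 to -11). Origin: centre of underside. +y edge enters the bay first; starts within 0.4 rad of the tray's axes, nearer the bays or farther than the grater, at least 125 mm apart along tray y.
- grater: Loose flat grater, about 160 g, flat on the tray: green frame 88 mm wide (its x), 78 mm deep (its y), 12 mm thick, with a steel face 1 to 2 mm proud. Origin: centre of the underside. Its +y edge goes into the bay first; starts turned at most about 0.4 rad from the tray's axes.
- tongs: Loose rigid steel tongs locked shut, about 130 g: 185 mm long (its x), 30 mm wide (its y), 22 mm high; round hinge at -x, black tips at +x. Origin: underside, mid-length, near the centre of mass. They start on the top edges of both bays (underside 19 mm above the counter), roughly along tray x, blocking both. Either end may point either way in the slot.
- bowl_white: Bystander: white ceramic dipping bowl, 90 mm across, 34 mm high, past the bay end of the tray. Origin: centre of the underside.
- bowl_blue: Bystander: blue ceramic dipping bowl, 80 mm across, 32 mm high, past the slot end of the tray. Origin: centre of the underside.
- rack: Bystander: fixed steel rack, 120 x 120 mm, top 60 mm above the counter. Origin: centre of the underside.
- bottle: Bystander: amber glass bottle standing loose on the rack, 48 mm across, 130 mm high. Origin: centre of the underside.
- tub: Bystander: fixed plastic storage tub, 130 (x) x 170 (y) x 85 mm high plus lid with a knob (about 130 mm over all). Origin: centre of the underside.
- tub_lid (a joint): Angle of the tub's blue hinged lid, rad; 0 = shut, as it should stay.
Mind the look-alikes: they are no part of the job. Leave any pink look-alike of the bay_scraper alone. What is shaped like the grater but purple is not meant.

How it is judged:
On the way, in this order (a step that is already met when the one before it is completed fails the run):
1. the tongs lie flat in the slot, let go (x of tongs in the frame of slot between -0.014 and 0.014 m and y of tongs in the frame of slot between -0.011 and 0.011 m and z of tongs in the frame of slot between -0.005 and 0.005 m and angle between the x axis of tongs and the x axis of tray, either way round below 0.15 rad and angle between tongs's own z axis and vertical below 0.1 rad and linear speed of tongs below 0.02 m/s and contact force between tongs and the fingers below 0.05 N), for 0.2 s.
2. the scraper and the grater are both home in their bays (x of scraper in the frame of bay_scraper between -0.006 and 0.006 m and y of scraper in the frame of bay_scraper between -0.005 and 0.005 m and z of scraper in the frame of bay_scraper between -0.005 and 0.005 m and angle between the x axis of scraper and the x axis of bay_scraper, either way round below 0.08 rad and angle between each of scraper, grater's own z axis and vertical below 0.06 rad and linear speed of each of scraper, grater below 0.02 m/s and x of grater in the frame of bay_grater between -0.006 and 0.006 m and y of grater in the frame of bay_grater between -0.005 and 0.005 m and z of grater in the frame of bay_grater between -0.005 and 0.005 m and angle between the x axis of grater and the x axis of bay_grater, either way round below 0.08 rad), for 0.2 s.
At the end, for the whole second after the job is handed in: Scraper and grater at rest, flat, each in its own colour's bay, within 6 mm (x) and 5 mm (y) of the bay's origin and square within 0.08 rad; tongs at rest flat on the slot's floor, along it within 0.15 rad, within 14 mm (along) and 11 mm (across) of its centre (all of step 2 and x of tongs in the frame of slot between -0.014 and 0.014 m and y of tongs in the frame of slot between -0.011 and 0.011 m and z of tongs in the frame of slot between -0.005 and 0.005 m and angle between the x axis of tongs and the x axis of tray, either way round below 0.15 rad and angle between tongs's own z axis and vertical below 0.1 rad and linear speed of tongs below 0.02 m/s); the robot touches nothing.
It fails at once if the scraper or the grater is lifted (its origin more than 15 mm above the counter) (height (world z) of any of scraper, grater above 0.015 m).
It fails at once if a bowl or the bottle is shifted or knocked over (moved more than 20 mm) (distance of any of bowl_white, bowl_blue, bottle from where it was at the start of the episode above 0.02 m).
It fails at once if the tub's lid is opened (more than 0.2 rad) (value of joint tub_lid above 0.2 rad).
It fails at once if the tongs are dropped: they move faster than 0.6 m/s with no finger on them (contact force between tongs and the fingers below 0.05 N and linear speed of tongs above 0.6 m/s).
It also fails if it takes over 72 s, if anything falls off the work surface, if the arm or the gripper's body presses on something with over 40 N, if the wrist force passes 120 N, or if a joint passes its speed limit or range.

## Working session

There is one attempt and no reset: what is moved stays moved. The work goes in short steps, each a Python script; the robot and the scene stay as the last script left them, time stands still between calls to the robot, and variables do not carry over. Pictures are saved under pics/ and viewed, at most 10 in all, crops included, and the job is handed in when it is done.

```bash
ls; mkdir -p pics; python3 - <<'E'
from plant import arm
import cv2,numpy as np
for n in("scene","side","wrist"):
    p,d=arm.read_camera(n); c=arm.camera_params(n)
    np.savez(f"{n}0.npz",p=p,d=d,**{k:np.array(v) for k,v in c.items()})
    cv2.imwrite(f"pics/{n}0.png",p[:,:,::-1])
    print(n,np.round(c["R"],3).tolist(),np.round(c["t"],3),np.round(c["camera_matrix"],1).tolist(),c["distortion"])
print(arm.get_clock(),arm.get_tool_rot())
E
```

```text
pics
scene [[0.518, 0.855, -0.012], [0.683, -0.422, -0.596], [-0.515, 0.3, -0.803]] [-0.269 -0.322  1.458] [[388.0, 0.0, 253.3], [0.0, 388.0, 192.1], [0.0, 0.0, 1.0]] [-0.12416609  0.          0.          0.          0.        ]
side [[0.995, -0.101, -0.0], [-0.072, -0.709, -0.702], [0.071, 0.698, -0.712]] [-0.558  0.078  1.25 ] [[415.1, 0.0, 252.1], [0.0, 415.1, 196.9], [0.0, 0.0, 1.0]] [-0.13516203  0.          0.          0.          0.        ]
wrist [[1.0, -0.0, -0.0], [-0.0, -0.96, 0.28], [-0.0, -0.28, -0.96]] [-0.624 -0.032  0.391] [[338.4, 0.0, 256.9], [0.0, 338.4, 189.7], [0.0, 0.0, 1.0]] [-0.0894057  0.         0.         0.         0.       ]
0.15 [ 7.07111747e-01  7.07101687e-01 -2.64514626e-04 -3.33788551e-04]
```

View pics/scene0.png

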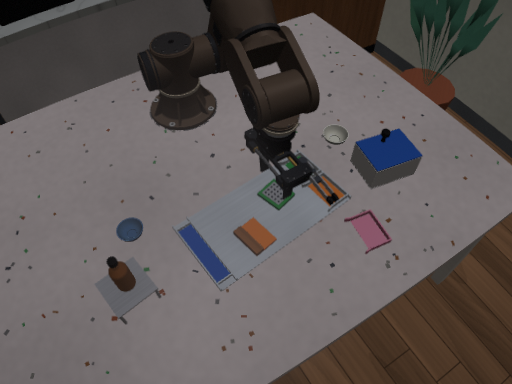

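View pics/side0.png

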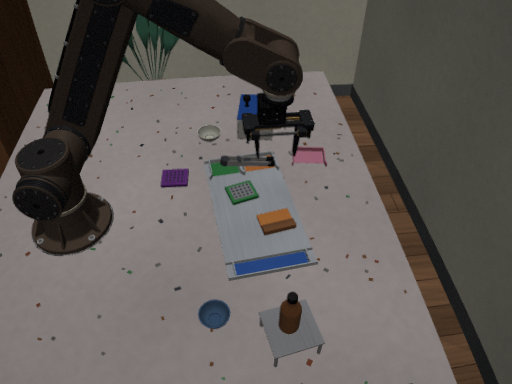

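Scene and side views: the tray carries the tongs across the bays at scene (320,185) / side (247,161). The green bay is left and the orange bay right in the side view at (222,168) and (258,168). Blue slot: side (272,263).

Candidates:
- **Grater:** green on the tray, side (241,192). Purple look-alike on the counter, side (175,178).
- **Scraper:** side (276,222).
- **Bays:** orange at scene (325,190). Pink look-alike at scene (369,230), side (309,156).

I choose the green and orange ones on the tray, then take a close view from above.

```bash
cat > h.py <<'E'
import cv2,numpy as np
from scipy.spatial.transform import Rotation as Rn
def ray(uv,c,z):
    uv=np.asarray(uv,float).reshape(-1,1,2)
    n=cv2.undistortPoints(uv,np.array(c["camera_matrix"]),np.array(c["distortion"])).reshape(-1,2)
    R=np.array(c["R"]);t=np.array(c["t"])
    C=-R.T@t; D=np.c_[n,np.ones(len(n))]@R
    return C+D*((z-C[2])/D[:,2])[:,None]
def topdown(yaw):
    """tool down; closing line (tool y) along world direction yaw+90deg; tool x along yaw"""
    return (Rn.from_euler('z',yaw)*Rn.from_euler('x',np.pi)).as_quat()
def look(arm,n,name):
    c=arm.camera_params(n);p,d=arm.read_camera(n)
    np.savez(name+".npz",p=p,d=d,**{k:np.array(v) for k,v in c.items()})
    cv2.imwrite(f"pics/{name}.png",p[:,:,::-1]); return p,d,c
def mask(p,lo,hi):
    h=cv2.cvtColor(p,cv2.COLOR_RGB2HSV)
    return cv2.inRange(h,np.array(lo),np.array(hi))
E
python3 - <<'E'
from plant import arm
from h import *
c=np.load("side0.npz"); 
print(ray([[233,272],[314,262],[208,158],[274,150]],c,0.01))
print(arm.get_tool_rot(), topdown(np.pi/2), topdown(0))
ctr=ray([[256,211]],c,0.003)[0]; print(ctr)
q=arm.get_tool_rot()
arm.move_to([ctr[0],ctr[1]+0.02,0.42],q)
p,d,c=look(arm,"wrist","w1"); print(arm.get_clock(),arm.get_eef_pos())
cv2.imwrite("pics/w1b.png",cv2.resize(p,(800,600))[:,:,::-1])
E
```

```text
[[ 0.48514641 -0.23472345  0.01      ]
 [ 0.70917983 -0.22501982  0.01      ]
 [ 0.4310823   0.24803305  0.01      ]
 [ 0.66650005  0.26822316  0.01      ]]
[ 7.07111747e-01  7.07101687e-01 -2.64514626e-04 -3.33788551e-04] [7.07106781e-01 7.07106781e-01 4.32978028e-17 4.32978028e-17] [1.000000e+00 0.000000e+00 0.000000e+00 6.123234e-17]
[ 0.57155038 -0.0124507   0.003     ]
1.0583 [0.57159901 0.00749254 0.41786062]
```

View pics/w1b.png

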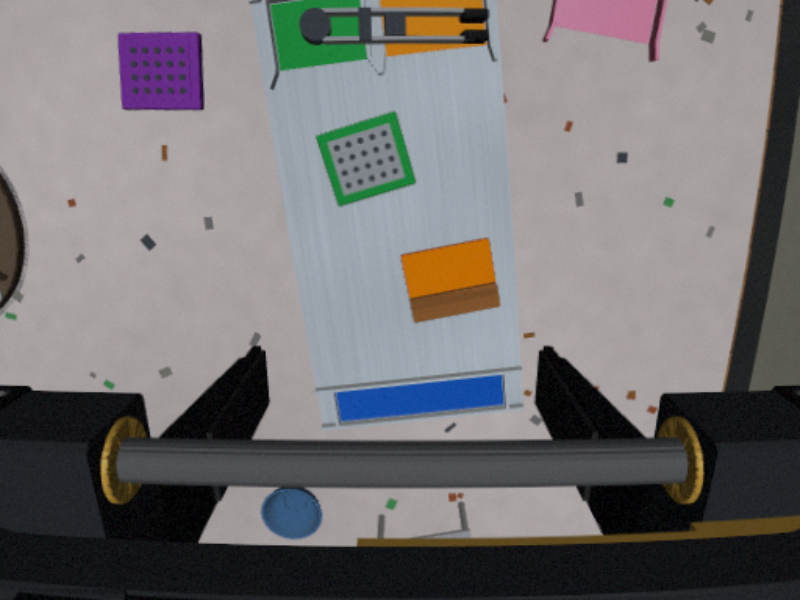

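The w1 view shows the whole tray. The purple decoy is at (160,70) and the pink bay at (610,20), both off the tray. Grater is at (366,158), scraper at (450,280), slot at (420,398), and tongs across both bays at (395,25) with the hinge left. I'll take one more view over the bays, then measure.

```bash
python3 - <<'E'
from plant import arm
from h import *
q=arm.get_tool_rot()
arm.move_to([.57,0.16,0.30],q)
p,d,c=look(arm,"wrist","w2"); print(arm.get_clock(),arm.get_eef_pos())
cv2.imwrite("pics/w2b.png",cv2.resize(p,(800,600))[:,:,::-1])
c=np.load("w1.npz");p=c["p"]
def rect(m,z,c,l):
    n,lab,st,ce=cv2.connectedComponentsWithStats(m)
    for i in range(1,n):
        if st[i,4]>500:
            cs=max(cv2.findContours((lab==i).astype(np.uint8),0,1)[0],key=cv2.contourArea)
            w=ray(cs.reshape(-1,2),c,z)[:,:2]
            r=cv2.minAreaRect((w*1000).astype(np.float32))
            print(l,ce[i].round(),st[i,4],np.round(r[0],1),np.round(r[1],1),r[2], np.deg2rad(r[2]))
rect(mask(p,[105,120,60],[125,255,255]),.003,c,"blue")
G=mask(p,[50,120,40],[75,255,255]);rect(G,.0135,c,"green")
O=mask(p,[8,180,60],[20,255,255]);rect(O,.013,c,"orange")
print(cv2.cvtColor(p,cv2.COLOR_RGB2HSV)[[195,185,200,45],[290,290,330,200]].tolist())
for l,pt in (("g",(100,234)),("o",(172,288)),("floor",(150,300))):
    d=c["d"][pt]; n=cv2.undistortPoints(np.array([[[pt[1],pt[0]]]],float),c["camera_matrix"],c["distortion"])[0,0]
    print(l,c["R"].T@(np.r_[n,1]*d-c["t"]))
E
```

```text
1.9083 [0.57070874 0.159019   0.30093087]
blue [269. 254.] 2009 [ 592.2 -214.4] [203.1  40.6] 6.6347975730896 0.11579906285374264
blue [186. 328.] 858 [ 422.3 -388.2] [80.6 78.2] 84.677734375 1.4779052679729328
green [198.  23.] 1426 [485.9 198.3] [89.8 64. ] 6.615654468536377 0.11546495265023539
green [234. 101.] 924 [532.2  70.3] [86.4 76.5] 16.548307418823242 0.2888224500906698
orange [287. 172.] 1619 [622.4 -49.6] [97.6 52.5] 11.483304977416992 0.2004214808665796
[[14, 164, 126], [15, 226, 140], [104, 27, 180], [102, 23, 165]]
g [0.53251737 0.07318646 0.01698726]
o [ 0.62449722 -0.04948914  0.01272603]
floor [ 0.64555474 -0.01240169  0.00221726]
```

View pics/w2b.png

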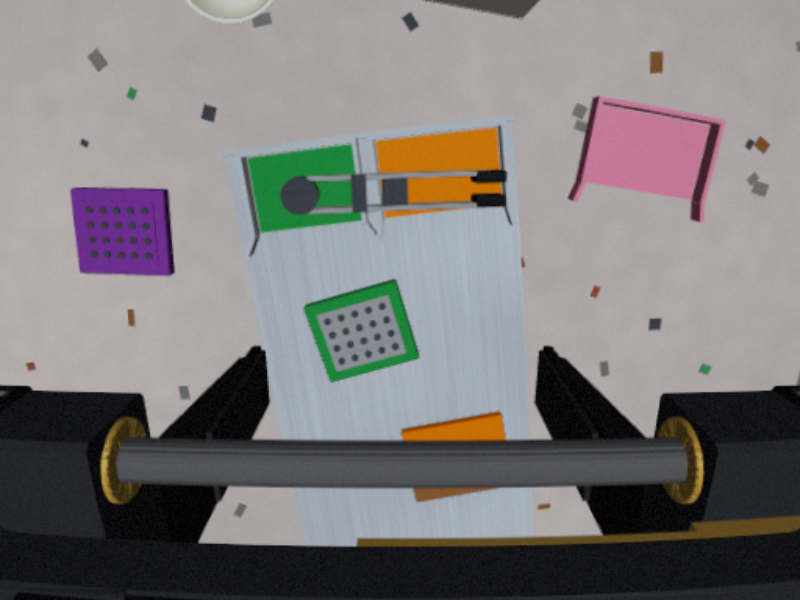

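w2 shows both bays clearly: green (303,185) and orange (440,170). The tongs' hinge is at (300,195), tips at (490,188) and middle block at (395,192). The tub is only just in view at the top. Measuring next.

```bash
python3 - <<'E'
from h import *
c=np.load("w2.npz");p=c["p"];s=np.array([512/800,384/600])
def hit(m,z,l,amin=300,draw=True):
    n,lab,st,ce=cv2.connectedComponentsWithStats(m)
    for i in range(1,n):
        if st[i,4]>amin:
            cs=max(cv2.findContours((lab==i).astype(np.uint8),0,1)[0],key=cv2.contourArea)
            w=ray(cs.reshape(-1,2),c,z)[:,:2]; r=cv2.minAreaRect((w*1000).astype(np.float32))
            print(l,ce[i].round(),np.round(r[0],1),np.round(r[1],1),np.deg2rad(r[2]).round(4), "box",np.round(cv2.boxPoints(r)).tolist())
hit(mask(p,[50,120,40],[75,255,255]),.003,"green@3")
hit(mask(p,[50,120,40],[75,255,255]),.015,"green@15")
hit(mask(p,[8,180,60],[20,255,255]),.003,"orange@3")
hit(mask(p,[135,60,60],[179,255,255]),.003,"pink")
T=np.array([.5669,.0046]);a=.1155;R2=np.array([[np.cos(a),-np.sin(a)],[np.sin(a),np.cos(a)]])
def tr(uv,z): return np.round(((ray(np.array(uv)*s,c,z)[:,:2]-T)@R2)*1000,1).tolist()
print("liner corners",tr([[247,158],[355,145],[375,142],[501,127]],.003))
print("trayedge L/R corners",tr([[226,154],[512,120]],.013), tr([[524,400],[275,400]],.003))
# depth cloud of tongs
H,W=c["d"].shape;v,u=np.mgrid[:H,:W]
n=cv2.undistortPoints(np.stack([u,v],-1).reshape(-1,1,2).astype(float),c["camera_matrix"],c["distortion"]).reshape(-1,2)
X=(np.c_[n,np.ones(len(n))]*c["d"].reshape(-1,1)-c["t"])@c["R"]
P=np.c_[(X[:,:2]-T)@R2,X[:,2]]*1000
k=(abs(P[:,0])<125)&(P[:,1]>130)&(P[:,1]<240)&(P[:,2]>25)&(P[:,2]<60)&(c["d"].ravel()>0)
Q=P[k]; r=cv2.minAreaRect(Q[:,:2].astype(np.float32)); print("tongs tray-frame",r,len(Q))
for x in range(-100,110,10):
    q=Q[(abs(Q[:,0]-x)<5)]
    if len(q): print(x,len(q),np.percentile(q[:,1],[1,50,99]).round(1),np.percentile(q[:,2],[5,50,95]).round(1))
for nm,uv,z in(("side",[[289,330],[214,314],[209,133]],(.06,.03,.03)),("scene",[[125,288],[130,230],[335,134],[386,165]],(.06,.03,.03,.085))):
    cc=np.load(nm+"0.npz"); print(nm,[ray([w],cc,zz)[0].round(3).tolist() for w,zz in zip(uv,z)])
E
```

```text
green@3 [189. 118.] [484.2 200.2] [90.6 65.3] 0.1137 box [[435.0, 227.0], [443.0, 163.0], [533.0, 173.0], [525.0, 238.0]]
green@3 [213. 123.] [509.3 196.1] [20.4 32.6] 1.5662 box [[493.0, 186.0], [525.0, 186.0], [526.0, 206.0], [493.0, 206.0]]
green@3 [232. 209.] [531.4  67. ] [89.4 80.2] 0.2891 box [[477.0, 93.0], [500.0, 16.0], [586.0, 41.0], [563.0, 118.0]]
green@15 [189. 118.] [486.4 201.1] [88.3 63.6] 0.1137 box [[439.0, 228.0], [446.0, 165.0], [534.0, 175.0], [527.0, 238.0]]
green@15 [213. 123.] [510.8 197.2] [19.9 31.7] 1.5662 box [[495.0, 187.0], [527.0, 187.0], [527.0, 207.0], [495.0, 207.0]]
green@15 [232. 209.] [532.4  71.4] [87.1 78.2] 0.2891 box [[480.0, 96.0], [502.0, 22.0], [585.0, 46.0], [563.0, 121.0]]
orange@3 [282.  97.] [600.5 228.9] [103.   34.6] 0.1052 box [[547.0, 241.0], [551.0, 206.0], [654.0, 217.0], [650.0, 252.0]]
orange@3 [287. 121.] [615.1 200.1] [81.1 20.6] 0.0397 box [[574.0, 209.0], [575.0, 188.0], [656.0, 191.0], [655.0, 212.0]]
orange@3 [294. 275.] [621.3 -34.1] [101.1  30.5] 0.0166 box [[570.0, -20.0], [571.0, -50.0], [672.0, -49.0], [672.0, -18.0]
[... 788 characters left out ...]
 43.7]
-10 186 [183.2 197.7 212. ] [40.4 42.1 43.4]
0 76 [182.3 203.  211.3] [29.6 40.1 42.3]
10 148 [181.1 194.7 210.5] [28.5 35.1 39.8]
20 181 [181.  195.2 209.4] [32.1 33.9 38.7]
30 107 [179.8 193.8 208.4] [30.8 33.5 37.5]
40 59 [178.4 182.6 207.4] [31.1 34.8 36.4]
50 58 [177.9 202.9 206.9] [30.8 33.9 35.1]
60 56 [176.9 201.7 206. ] [29.4 32.7 33.8]
70 51 [175.9 179.8 204.8] [26.7 31.3 32.5]
80 54 [174.8 179.1 203.7] [28.6 30.3 31.7]
90 113 [174.8 194.1 203.2] [27.5 29.8 31.3]
100 115 [173.6 193.2 202.5] [27.2 28.7 30.5]
side [[0.601, -0.443, 0.06], [0.43, -0.367, 0.03], [0.439, 0.366, 0.03]]
scene [[0.611, -0.436, 0.06], [0.434, -0.363, 0.03], [0.439, 0.377, 0.03], [0.664, 0.386, 0.085]]
```

```bash
python3 - <<'E'
from h import *
T=np.array([.5669,.0046]);a=.1155;R2=np.array([[np.cos(a),-np.sin(a)],[np.sin(a),np.cos(a)]])
for f in("w1","w2","scene0"):
    c=np.load(f+".npz");H,W=c["d"].shape;v,u=np.mgrid[:H,:W]
    n=cv2.undistortPoints(np.stack([u,v],-1).reshape(-1,1,2).astype(float),c["camera_matrix"],c["distortion"]).reshape(-1,2)
    X=(np.c_[n,np.ones(len(n))]*c["d"].reshape(-1,1)-c["t"])@c["R"]; ok=c["d"].ravel()>0
    P=np.c_[(X[:,:2]-T)@R2,X[:,2]]*1000
    for nm,x0,x1,y0,y1 in(("floorL",-118,-95,-50,120),("floorR",100,118,30,140),("cntL",-200,-140,20,100),("cntR",140,200,20,140),("orange",20,100,215,235),("green",-95,-20,220,235)):
        k=ok&(P[:,0]>x0)&(P[:,0]<x1)&(P[:,1]>y0)&(P[:,1]<y1); print(f,nm,k.sum(),np.median(P[k,2]).round(1) if k.any() else "")
    k=ok&(X[:,2]>.05)&(X[:,2]<.1)&(X[:,1]>.26)&(X[:,0]>.5)&(X[:,0]<.85)
    if k.any(): print(f,"tub",np.percentile(X[k],[0.5,50,99.5],axis=0).round(3).tolist())
    if f!="w1":
        k=ok&(abs(P[:,0])<125)&(abs(P[:,1]-197)<25)&(P[:,2]>25)&(P[:,2]<60)
        for x in range(-80,120,20):
            q=P[k&(abs(P[:,0]-x)<10)]
            if len(q):print(x,len(q),np.percentile(q[:,1],[1,99]).round(1),np.percentile(q[:,2],[5,50,95]).round(1))
E
```

```text
w1 floorL 1304 3.3
w1 floorR 715 3.5
w1 cntL 1589 0.3
w1 cntR 2577 0.5
w1 orange 169 3.9
w1 green 302 3.6
w2 floorL 1472 3.4
w2 floorR 901 3.4
w2 cntL 1490 0.4
w2 cntR 3138 0.5
w2 orange 911 3.8
w2 green 618 3.7
w2 tub [[0.655, 0.34, 0.05], [0.663, 0.341, 0.053], [0.668, 0.342, 0.059]]
-80 8 [197.6 206.1] [48.8 50.1 50.7]
-60 345 [188.  216.2] [46.3 48.4 50.2]
-40 251 [186.  215.4] [31.5 45.8 47.9]
-20 201 [183.3 213.6] [37.8 42.4 43.9]
0 222 [182.  211.5] [28.1 40.6 42.9]
20 355 [180.6 209.8] [31.8 34.  38.8]
40 116 [178.  207.8] [29.  34.8 36.8]
60 109 [176.4 206.5] [28.1 32.5 34.4]
80 136 [175.1 204. ] [27.8 30.2 31.7]
100 231 [173.  202.8] [26.9 28.7 30.7]
scene0 floorL 527 4.9
scene0 floorR 304 6.1
scene0 cntL 346 -0.1
scene0 cntR 748 1.3
scene0 orange 75 3.7
scene0 green 0 
scene0 tub [[0.546, 0.341, 0.051], [0.634, 0.416, 0.092], [0.697, 0.521, 0.097]]
-60 31 [197.  217.2] [43.8 48.5 51.6]
-40 20 [200.3 217.7] [37.1 45.3 49.7]
-20 12 [208.9 215.1] [38.4 43.4 45.8]
0 32 [181.9 214.8] [29.  39.3 44.9]
20 61 [179.8 211.8] [27.7 34.3 39.1]
40 40 [177.8 210.8] [26.4 32.4 37.3]
60 24 [176.9 208. ] [26.1 30.9 34.8]
80 26 [175.3 203.9] [25.8 28.7 33.1]
100 39 [172.4 203.1] [25.4 28.1 31.3]
```

```bash
python3 - <<'E'
from plant import arm
from h import *
p=np.load("w2.npz")["p"]; cv2.imwrite("pics/crop.png",cv2.resize(p[75:250,140:345],None,fx=3,fy=3,interpolation=2)[:,:,::-1])
for y in(0.1155,0.1155+np.pi,0.1155-np.pi):
  for pos in([.567,.198,.03],[.592,-.212,.016],[.605,.18,.013]):
    print(round(y,2),pos,arm.solve_ik(pos,topdown(y)))
E
```

```text
0.12 [0.567, 0.198, 0.03] [ 2.26018443e-01  6.89632453e-01  1.77577298e+00 -4.44089210e-16
  6.76187220e-01  1.68131477e+00]
0.12 [0.592, -0.212, 0.016] [-4.48872871e-01  7.37986301e-01  1.70727150e+00 -4.44089210e-16
  6.96334849e-01  1.00642346e+00]
0.12 [0.605, 0.18, 0.013] [ 1.84587227e-01  7.44707815e-01  1.70201141e+00 -4.44089210e-16
  6.94873432e-01  1.63988355e+00]
3.26 [0.567, 0.198, 0.03] [ 0.22601844  0.68963245  1.77577298  0.          0.67618722 -1.46027788]
3.26 [0.592, -0.212, 0.016] [-0.44887287  0.7379863   1.7072715   0.          0.69633485 -2.1351692 ]
3.26 [0.605, 0.18, 0.013] [ 0.18458723  0.74470781  1.70201141  0.          0.69487343 -1.5017091 ]
-3.03 [0.567, 0.198, 0.03] [ 0.22601844  0.68963245  1.77577298  0.          0.67618722 -1.46027788]
-3.03 [0.592, -0.212, 0.016] [-0.44887287  0.7379863   1.7072715   0.          0.69633485 -2.1351692 ]
-3.03 [0.605, 0.18, 0.013] [ 0.18458723  0.74470781  1.70201141  0.          0.69487343 -1.5017091 ]
```

View pics/crop.png

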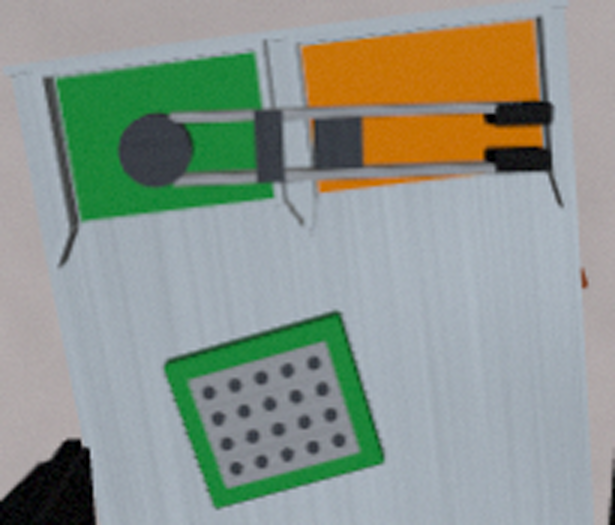

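The crop confirms the choice. The steel tongs have their hinge over green at (155,150), black tips over the orange bay's outer wall at (525,130), and a middle block at (338,142). The green-framed grater is at (275,405). Depth shows the tongs tilted about 0.12 rad, tips down, so I grasp with a tilted tool and level after the lift.

```bash
python3 - <<'E'
from plant import arm
from h import *
T=np.array([.5669,.0046]);a=.1155;R2=np.array([[np.cos(a),-np.sin(a)],[np.sin(a),np.cos(a)]])
xy=T+R2@[.020,.1952]
Rt=Rn.from_euler('z',a-.09)*Rn.from_euler('y',.12)
g=np.r_[xy,.0175]+Rt.apply([0,0,.013]); q=(Rt*Rn.from_euler('x',np.pi)).as_quat()
print(g)
arm.gripper_to(.07)
arm.move_to(g+[0,0,.06],q); arm.move_straight(g,.1)
print(arm.get_eef_pos(),arm.get_contact_force())
arm.gripper_to(.02,25); print("w",arm.get_gripper_width(),arm.get_grasp_force(),arm.get_contact_force())
arm.move_straight(g+[0,0,.05],.1)
arm.move_straight(g+[0,0,.055],.05,ori=topdown(a-.09))
print("w",arm.get_gripper_width(),arm.get_grasp_force(),arm.get_contact_force(),arm.get_clock())
p,d,c=look(arm,"wrist","w3"); 
p2,_,_=look(arm,"side","s3")
cv2.imwrite("pics/c3.png",np.hstack([cv2.resize(p,(400,300)),cv2.resize(p2[100:250,180:380],(400,300))])[:,:,::-1])
E
```

```text
[0.56582699 0.20084399 0.03040651]
[0.56613395 0.20090901 0.03080992] [ 0.23939385  0.02163254 -0.43448039]
w 0.029557185411890185 24.998036921024323 [-0.15007216 -0.1187176  -0.3475287 ]
w 0.029781616472692576 24.994386434555054 [ 0.34097832 -0.1479919  -1.26355216] 6.375
```

View pics/c3.png

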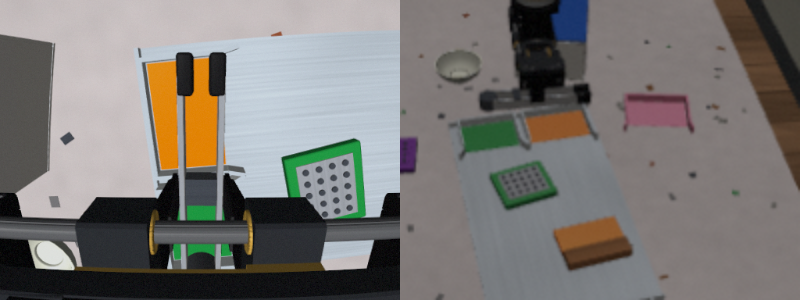

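Tongs held (c3: tips at (195,75) left; side crop shows them clear of the bays). I measure any residual tilt from depth, correct it, and place.

```bash
cat >> h.py <<'E'
def cloud(c):
    H,W=c["d"].shape;v,u=np.mgrid[:H,:W]
    n=cv2.undistortPoints(np.stack([u,v],-1).reshape(-1,1,2).astype(float),c["camera_matrix"],c["distortion"]).reshape(-1,2)
    X=(np.c_[n,np.ones(len(n))]*c["d"].reshape(-1,1)-c["t"])@c["R"]
    return X,c["d"].ravel()>0
E
python3 - <<'E'
from plant import arm
from h import *
e=np.array(arm.get_eef_pos()); R=Rn.from_quat(arm.get_tool_rot())
X,ok=cloud(np.load("w3.npz")); L=R.inv().apply(X-e)*1000  # tool frame: x along tongs, y closing, z down
k=ok&(abs(L[:,1])<20)&(abs(L[:,2])<40)&(L[:,0]>20)
for x in range(20,110,10):
    q=L[k&(abs(L[:,0]-x)<5)]
    if len(q): print(x,len(q),np.percentile(q[:,1],[1,99]).round(1),np.percentile(q[:,2],[5,50,95]).round(1))
q=L[k]; print(q[:,0].max(), np.percentile(q[:,0],99.5), e)
E
```

```text
20 186 [-14.7  14.6] [-7.9 -6.7  7.5]
30 390 [-15.   14.9] [-7.9 -6.7  6.7]
40 387 [-14.7  14.6] [-7.8 -6.7  7.5]
50 425 [-15.   14.9] [-7.9 -6.7  4.3]
60 482 [-14.8  14.7] [-8.2 -6.9  4.8]
70 924 [-14.5  14.9] [-9.  -7.8 -5.3]
80 964 [-14.2  14.7] [-8.9 -7.8 -2.9]
90 374 [-14.6  15. ] [-9.  -7.6 -5.6]
88.82398212676546 88.66569067066682 [0.56600606 0.20085621 0.08507055]
```

```bash
python3 - <<'E'
from plant import arm
from h import *
a=.1155; u=np.array([np.cos(a),np.sin(a)])
xy=np.array([.5922,-.2125])+.004*u; q=topdown(a)
e=np.array(arm.get_eef_pos())
arm.move_straight([xy[0],xy[1],.085],.22,ori=q)
arm.move_straight([*xy,.024],.08); arm.hold(.2)
f0=arm.get_contact_force()[2]; z=.021
while z>.0150:
    arm.move_straight([*xy,z],.02); f=arm.get_contact_force()[2]-f0; print(round(z,4),round(f,2),arm.get_eef_pos()[2].round(4))
    if f>2.5: break
    z-=.001
arm.gripper_to(.05); arm.hold(.2); print(arm.get_gripper_width(),arm.get_grasp_force())
arm.move_straight([*xy,.1],.12)
# back off and look at slot
arm.move_to([.585,-.13,.25],topdown(np.pi/2))
p,d,c=look(arm,"wrist","w4"); print(arm.get_clock())
cv2.imwrite("pics/w4b.png",cv2.resize(p,(800,600))[:,:,::-1])
T=np.array([.5669,.0046]);R2=np.array([[np.cos(a),-np.sin(a)],[np.sin(a),np.cos(a)]])
X,ok=cloud(np.load("w4.npz")); P=np.c_[(X[:,:2]-T)@R2,X[:,2]]*1000
k=ok&(abs(P[:,0])<115)&(abs(P[:,1]+218)<35)&(P[:,2]>18)&(P[:,2]<40)
print(cv2.minAreaRect(P[k][:,:2].astype(np.float32)),k.sum())
for x in range(-90,100,30):
    s=P[k&(abs(P[:,0]-x)<10)]; print(x,len(s),np.percentile(s[:,2],[5,50,95]).round(1))
E
```

```text
0.021 1.27 0.0209
0.02 0.07 0.0199
0.019 0.24 0.0189
0.018 0.98 0.0179
0.017 7.02 0.0175
0.05022656525634677 0.0
13.8333
((2.1940689086914062, -218.80593872070312), (31.217195510864258, 183.0872039794922), 89.8770523071289) 1840
-90 45 [21.7 25.2 26.5]
-60 191 [19.1 24.1 26. ]
-30 291 [20.3 25.  26.4]
0 361 [19.2 20.9 24.9]
30 150 [18.3 23.8 25.3]
60 111 [18.5 24.  26. ]
90 201 [19.2 25.  26.4]
```

View pics/w4b.png

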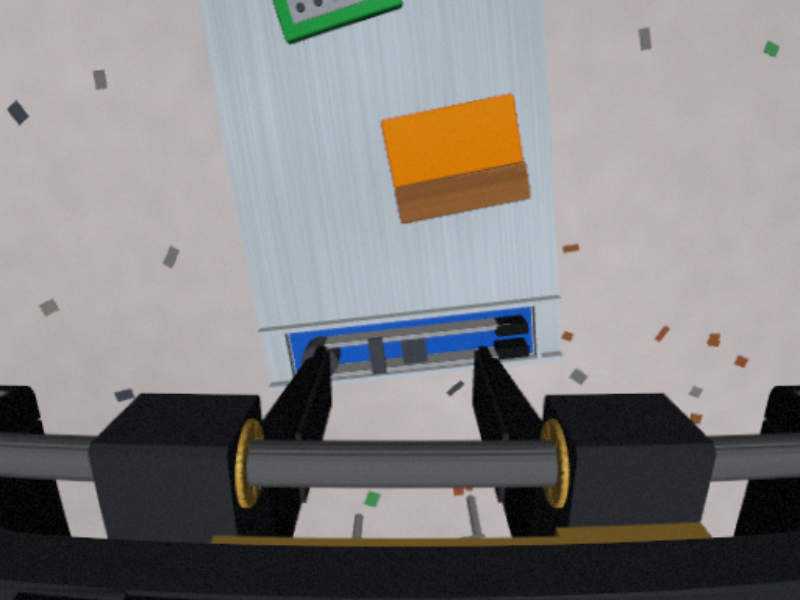

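Tongs lie flat and centred in the slot (w4: 290–530, 350; 2 mm off along, under 1 mm across). Next is the grater: grip it front to back, slide it into the mouth of its bay, release, then push it home with a two-finger fork.

```bash
cat >> h.py <<'E'
A=.1155;T=np.array([.5669,.0046]);R2=np.array([[np.cos(A),-np.sin(A)],[np.sin(A),np.cos(A)]])
def W(x,y,z): return np.r_[T+R2@[x/1000,y/1000],z]
def advance(arm,x,y0,y1,z,fmax,step=2,v=.05):
    "step along tray +y until resisted"
    f0=np.array(arm.get_contact_force())[:2]@R2[:,1]
    y=y0
    while y<y1:
        y=min(y+step,y1); arm.move_straight(W(x,y,z),v)
        f=np.array(arm.get_contact_force())[:2]@R2[:,1]-f0
        if f<-fmax: break
    print("stopped y",y,"f",round(f,1),"eef tray",((np.array(arm.get_eef_pos())[:2]-T)@R2*1000).round(1))
E
python3 - <<'E'
from plant import arm
from h import *
g=np.array([.5322,.0705]); q=topdown(.289)
print("grater tray",((g-T)@R2*1000).round(1))
arm.gripper_to(.095)
arm.move_to([*g,.07],q); arm.move_straight([*g,.0065],.1)
print(arm.get_contact_force(),arm.get_eef_pos())
arm.gripper_to(.06,12); print("w",arm.get_gripper_width(),arm.get_grasp_force())
arm.move_straight(W(-58,100,.0065),.08,ori=topdown(A)); print(arm.get_contact_force())
p,d,c=look(arm,"wrist","w5")
advance(arm,-58,100,174.5,.0065,12,step=5,v=.08)
print("w",arm.get_gripper_width(),arm.get_clock(),arm.get_contact_force())
E
```

```text
grater tray [-26.9  69.5]
[ 0.22828352  0.15437829 -0.03347082] [0.53246223 0.0704474  0.00684198]
w 0.07762051477781313 12.000316679477692
[-2.2599202   6.65936421 10.12618936]
stopped y 174.5 f -5.8 eef tray [-57.5 174.5]
w 0.07769915446964609 21.8917 [0.02258616 1.24666249 8.09356184]
```

```bash
python3 - <<'E'
from plant import arm
from h import *
arm.gripper_to(.086); print(arm.get_contact_force())
arm.move_straight(W(-58,174.5,.07),.12)
qf=topdown(A+np.pi/2)
arm.gripper_to(.05)
arm.move_to(W(-58,105,.07),qf); arm.move_straight(W(-58,105,.0065),.1)
print("c",arm.get_contact_force())
# rear edge now ~ y 135.5 -> contact at TCP 125; home at TCP ~149
advance(arm,-58,105,154,.0065,10,step=1.5,v=.04)
arm.hold(.1)
arm.move_straight(W(-58,125,.0065),.08); arm.move_straight(W(-58,118,.12),.15)
arm.move_to(W(-20,90,.25),qf)
p,d,c=look(arm,"wrist","w6"); print(arm.get_clock())
cv2.imwrite("pics/w6b.png",cv2.resize(p,(800,600))[:,:,::-1])
E
```

```text
[ 0.03883837 -0.4106677  -0.26971573]
c [-0.43800265 -0.14887345  0.39710341]
stopped y 150.0 f -17.0 eef tray [-57.9 148.8]
35.7167
```

View pics/w6b.png

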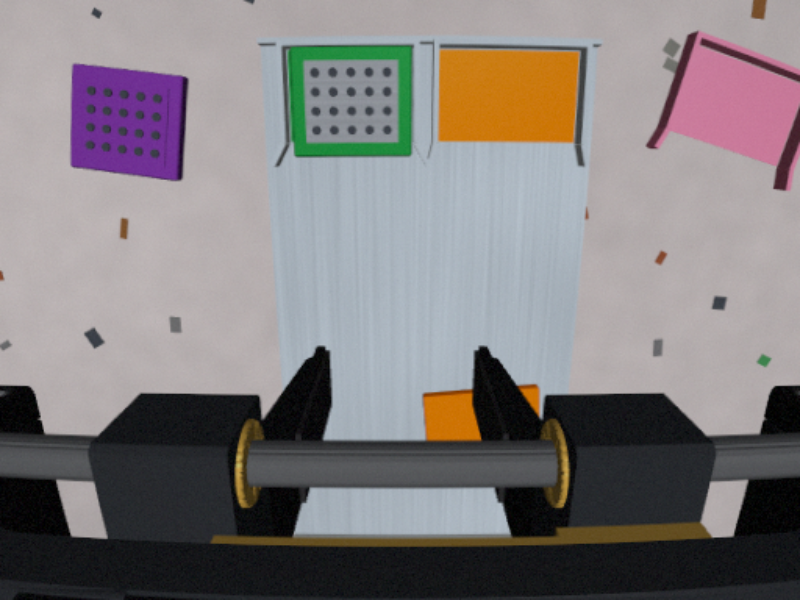

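The grater is home in the green bay (w6: 290–412, 45–157), flush with the back. Now the scraper, gripped by its beech grip and slid all the way in.

```bash
python3 - <<'E'
from plant import arm
from h import *
est=[]
for f in("w1","w4"):
    c=np.load(f+".npz"); m=mask(c["p"],[8,180,60],[20,255,255])
    cs=[k for k in cv2.findContours(m,0,1)[0] if cv2.contourArea(k)>700]
    for k in cs:
        r=cv2.minAreaRect((ray(k.reshape(-1,2),c,.013)[:,:2]*1000).astype(np.float32))
        if r[0][1]<0: print(f,r); ang=np.deg2rad(r[2]); ang=ang-np.pi/2 if ang>.8 else ang; est.append([*r[0],ang])
e=np.mean(est,0); yaw=e[2]; g=e[:2]/1000-.038*np.array([-np.sin(yaw),np.cos(yaw)])
print(e,g,"tray",((g-T)@R2*1000).round(1))
z=.0155
arm.gripper_to(.06)
arm.move_to([*g,.08],topdown(yaw)); arm.move_straight([*g,z],.1)
print(arm.get_contact_force())
arm.gripper_to(.015,20); print("w",arm.get_gripper_width(),arm.get_grasp_force(),arm.get_contact_force())
arm.move_straight(W(60,78,z),.12,ori=topdown(A)); print("w",arm.get_gripper_width(),arm.get_contact_force(),arm.get_clock())
advance(arm,60,78,108,z,12,step=6,v=.08)
p,d,c=look(arm,"side","s7"); look(arm,"scene","sc7"); print(arm.get_clock(),arm.get_gripper_width())
cv2.imwrite("pics/s7b.png",cv2.resize(p[130:260,180:340],(800,600),interpolation=2)[:,:,::-1])
E
```

```text
w1 ((622.44384765625, -49.584938049316406), (97.57196807861328, 52.451271057128906), 11.483304977416992)
w4 ((622.28271484375, -49.34502410888672), (98.41354370117188, 50.21446228027344), 11.772910118103027)
[ 6.22363281e+02 -4.94649811e+01  2.02948762e-01] [ 0.6300225  -0.08668509] tray [ 52.2 -98. ]
[0.28775089 0.36135798 0.83309177]
w 0.027584459018285875 20.000031888484955 [-1.08853694 -0.53152725  2.51236013]
w 0.027690870712759007 [-1.49536709  4.2733929   5.2497949 ] 40.3083
stopped y 108 f -3.0 eef tray [ 60.2 108.1]
41.6583 0.0275576238702233
```

View pics/s7b.png

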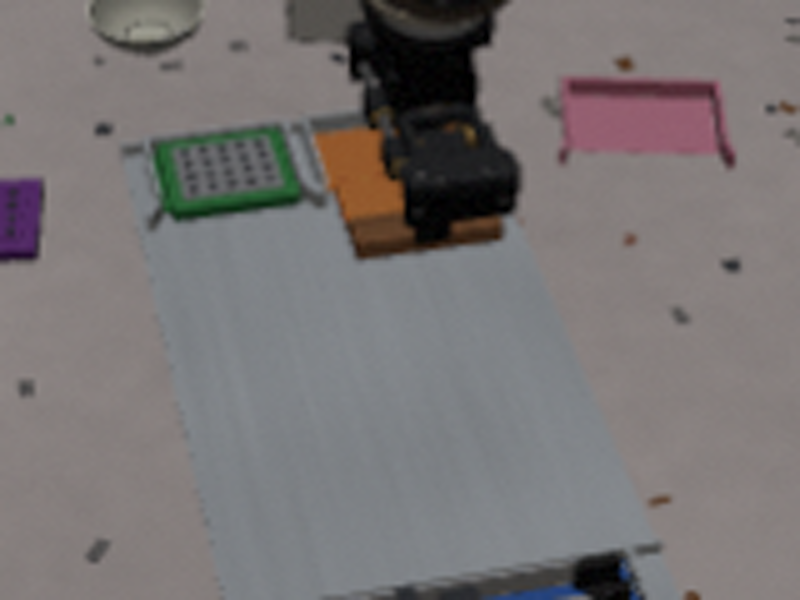

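The scraper's blade is inside the orange bay's mouth, square (s7: edge 335–500, grip at (430,240)). Pushing it home.

```bash
python3 - <<'E'
from plant import arm
from h import *
z=.0155
advance(arm,60,108,164,z,12,step=14,v=.08)
advance(arm,60,164,178,z,10,step=1.5,v=.05)
print(arm.get_gripper_width(),arm.get_contact_force())
arm.gripper_to(.05); print(arm.get_contact_force())
arm.move_straight(W(60,172,.12),.12)
arm.move_to(W(0,85,.25),topdown(A+np.pi/2))
p,d,c=look(arm,"wrist","w8"); print(arm.get_clock())
cv2.imwrite("pics/w8b.png",cv2.resize(p,(800,600))[:,:,::-1])
def r(m,l,z):
    for k in cv2.findContours(m,0,1)[0]:
        if cv2.contourArea(k)>700:
            w=(ray(k.reshape(-1,2),c,z)[:,:2]-T)@R2*1000; print(l,cv2.minAreaRect(w.astype(np.float32)))
r(mask(p,[8,180,60],[20,255,255]),"orange",.013); r(mask(p,[50,120,40],[75,255,255]),"green",.015)
E
```

```text
stopped y 164 f 1.3 eef tray [ 60.1 164.5]
stopped y 176.0 f -13.9 eef tray [ 60.3 174.3]
0.02780046096651266 [  1.17902316 -10.53477857   5.65588897]
[-0.27841163 -0.9777997   0.37966306]
48.175
orange ((58.770626068115234, 204.7433624267578), (102.47331237792969, 65.5978775024414), 0.48356252908706665)
green ((-58.05787658691406, 198.9506378173828), (76.86775207519531, 88.33904266357422), 89.48666381835938)
```

View pics/w8b.png

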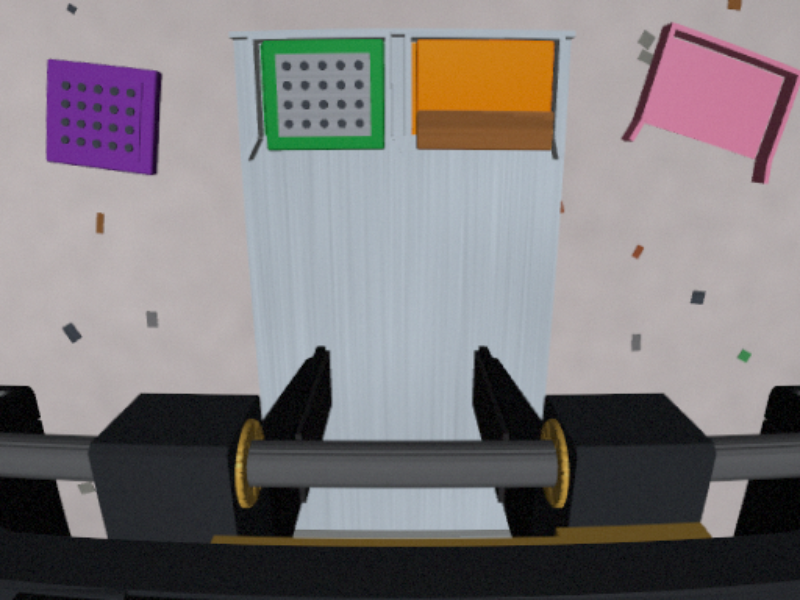

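w8 shows both pieces square and flush with the back of their bays: grater (322,95), scraper (485,95), rear edges level at about row 150. The arm is clear, so I'm handing in.

```bash
python3 -c "
from plant import arm
print(arm.finish_job(),arm.get_clock())"
```

```text
the job is handed in; nothing more can be done
the job is handed in; nothing more can be done
```

The job is handed in at about 48 s, verdict not shown: the tongs lie flat in the blue slot, the scraper and grater sit square against the backs of the orange and green bays, and the arm touched nothing else.

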